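# Raise the draught shield's window to the marker

### The job

Open the draught shield: with the fingertips, push its counterweighted sliding window up from beneath the lip until the lip is level with the pointer of the marker clip on the right-hand rail, then leave it standing there and draw the hand back. Only push: do not pinch the lip, and leave the marker clip and the loose parts lying about where they are.

Things in the scene. Friction and masses are not known exactly. Their poses are not given: they have to be found in the camera images.
- shield: grey sheet-metal draught shield fixed to the worktop, 220 mm deep, 360 mm wide over its counterweight guides, 310 mm high; a flange and a magnetic stand are inside. Origin: centre of the underside; x points from its front to its back, y left, z up; yaw varies. Two aluminium rails, centred 142 mm either side of the middle, rise from the front sill at 50 deg above level, up and away from the robot
- shield_foot (a point): foot of the shield's vertical front sill, middle of its width, on the worktop; axes as the shield. The sill is 68 mm high, its face in the plane x = 0 here. In front of sill and window there is only air, and loose parts up to 14 mm high on the worktop
- sash (a joint): how far the window has slid up its rails, in m along the slope: 0 shut, 0.14 wide open. Clear pane 262 mm wide and 150 mm long in an aluminium frame. Counterweighted: it stays where it is left, and takes about 2 to 6 N along the slope to move either way
- lip_middle (a point): middle of the flat underside of the lip, an aluminium bar along the window's lower edge: 220 mm long, 10 mm thick along the slope, standing 37 mm out square from the pane's mid-plane (towards the robot and up, 40 deg above level); this point is 20 mm out. z axis up the slope (the way the window slides), x square into the pane, y left along the lip. 88 mm above the worktop when shut
- lip_right_end (a point): middle of the right-hand end of the lip, half-way through its thickness, 20 mm out from the pane; axes as lip_middle
- pointer_tip (a point): tip of the dark triangular pointer of the marker clip (30 x 16 x 16 mm block with a small thumbscrew) on the right-hand rail, at a different height each start. The pointer faces left to the end of the lip. z axis up the slope; the lip is level with it when lip_right_end has z = 0 in this frame (5 mm left of the tip)
- clip (a joint): where the marker clip stands on the rail, in m along the slope: the lip is level with the pointer when joint sash has the same value
- bearing: loose steel ball bearing lying flat in front of the shield, 42 mm across, 12 mm high; origin at the centre of its underside
- spur_gear: loose toothed gear wheel lying flat in front of the shield, 52 mm across, 14 mm high; origin at the centre of its underside
- ring_gauge: loose steel ring with a knurled rim lying flat near the left front, 62 mm across, 22 mm high; origin at the centre of its underside

How it is judged:
By the outcome, as a careful person would: the job done as asked, in the order asked, and still so for the second after the job is handed in, with the robot touching nothing.
It also fails if it takes over 38 s, if anything falls off the work surface, if the arm or the gripper's body presses on something with over 40 N, if the wrist force passes 120 N, or if a joint passes its speed limit or range.

### The arm

A 7-joint arm with a two-finger parallel gripper is mounted at the origin on a cart in front of the work surface, level with it; the furniture and walls round the work are solid. World frame = base frame: x ahead of the robot, y to its left, z up, the work surface at z = 0. Lengths are in m, angles in rad, forces in N, time in s.
With the tool pointing down it reaches from about 0.4 to 0.85 m from the base axis. Payload 10.4 kg.
Tool frame: the origin (TCP) lies midway between the tips of the shut fingers; the grasp point (between the pads) lies 19 mm behind it (manip.grip_point_offset is the distance from the TCP to the grasp point, in m); z points along the fingers, y is the direction in which the jaws open and shut (so a half turn about z gives the same grasp; the last joint's range is limited). The gripper opens to 87 mm and grips with 3 to 60 N. Pads are 19 mm wide; open, the fingers measure 117 mm over their backs; the gripper's body (75 mm by 190 mm) begins 51 mm behind the grasp point.
Start: joints at [1.265, 0.332, -0.065, 1.46, 0.022, 1.35, -0.088], TCP at [0.174, -0.6, 0.223] pointing down, gripper open.
Joint ranges: [-2.6, 2.6], [-0.5, 2.12], [-1.47, 1.34], [0.16, 2.42], [-1.27, 4.41], [0.06, 2.06], [-2.6, 2.6]. Speed limits (rad/s): [2.22, 2.22, 2.79, 2.79, 3.14, 3.14, 3.14].

### API

Orientations are given as a unit quaternion [w, x, y, z].
In Python, from cell import manip gives the robot as it stands.
- The arm moves only by the tool move_arm, never from a script. Its argument "rows" is a list of rows, each an object with "claw": the opening, from 0 (shut) to 1 (fully open); "dp": the shift along the tool's x, y, z in mm, a list of three; "rot": the turn, a rotation vector about the tool's x, y, z in rad, a list of three. In form: [{"claw": claw, "dp": [tx, ty, tz], "rot": [wx, wy, wz]}, ...]. A call has 1 to 10 rows; each row is the pose to reach, as a shift and turn from the pose commanded when the call began, along the tool's axes at that moment; what a row does not reach only later rows make up. A row lasts 1/8 s, in which the tool goes at most 62.5 mm and 10.7 degrees, less where a joint would pass 70% of its speed; a pose out of reach is approached as far as the arm can. A call with a gripper value outside its range is refused whole. The fingers move at their own pace and stop on an object; the grip force is fixed at half the most. Time passes only in rows, so rows that repeat a pose let the fingers close. It gives the time, the measured TCP pose, the force and the opening at its end, in the units of the state.
- manip.read_state(): the state, without advancing time (a new reading comes with each control period).
- manip.snapshot(name): name is "scene" or "top"; returns the picture (420x560x3 uint8, red, green, blue); there is no depth.
- manip.camera_model(name): a dict with "vfov" (degrees; the focal length in pixels is half the picture's height over the tangent of half this angle, whatever the lens; pixels are square), "cx", "cy" (the principal point, pixels), "k1" (the pictures are not rectified: a ray, as slopes to the right and down, at radius r is drawn at 1 + k1 r^2 times it, then the intrinsics apply), "xyz" and "attitude" of the camera in the world. Camera axes: x right, y down, z forward; pixel columns grow to the right and rows downward; lengths in m; the calibration is good to about 2 mm. A picture is of the moment at which its call begins. camera_model takes no time and is no camera call.
- manip.hand_in(): hands the job in, once; it reports no verdict.
The state is a dict: "time": time; "qpos": joint angles; "qvel": joint speeds; "joint_efforts": joint torques, N m; "ee_pos": TCP position; "tcp_rot": TCP orientation; "wrist_force": force on the tool from outside, world axes, zero at the start; "torque": the same for the moment, N m; "width": finger opening in m.
Only numpy, scipy, OpenCV 4.12 (cv2) and the standard library are available. Lean on these libraries where they do the work, as an engineer would, in place of code of your own. Each camera call takes 0.05 s, during which the arm holds its last target. There are 200 camera calls.

## Working session

There is one attempt and no reset: what is moved stays moved. The work goes in short steps, Python scripts to look and compute and a tool call to move; the robot and the scene stay as the last step left them, time stands still between calls to the robot, and variables do not carry over. Pictures are saved under pics/ and viewed, about 8 in all and at most 12, crops included, and the job is handed in when it is done.

Besides the shell and the picture viewer there is one more tool, called after "Emit:" as name(argument=value, ...), one argument or row to a line, values as JSON. move_arm: Moves the arm, as the interface text tells. Its arguments: {"type":"object","properties":{"rows":{"type":"array","items":{"type":"object","properties":{"claw":{"type":"number"},"dp":{"type":"array","items":{"type":"number"}},"rot":{"type":"array","items":{"type":"number"}}}}}},"required":["rows"]}

```bash
mkdir -p pics; ls
python3 - <<'E'
from cell import manip
import cv2
s=manip.read_state(); print(s)
for n in("scene","top"):
    print(n,manip.camera_model(n)); cv2.imwrite(f"pics/{n}0.png",manip.snapshot(n)[:,:,::-1])
E
```

```text
pics
{'time': 0.0, 'qpos': array([ 1.26539625,  0.33285691, -0.0647024 ,  1.46097153,  0.02159691,
        1.34987209, -0.08852149]), 'qvel': array([-6.49715291e-05,  7.80057628e-04,  3.74412240e-04,  1.05066331e-03,
        7.56027060e-04,  8.75035068e-04, -2.06816230e-03]), 'joint_efforts': array([-3.06283691e-04, -6.23263335e+01,  2.40074872e-02, -3.89890337e+01,
       -6.15474768e-02,  4.01157746e-02,  1.45646072e-04]), 'ee_pos': array([ 0.17429066, -0.59979808,  0.22174885]), 'tcp_rot': array([-6.94128748e-04,  9.90019292e-01,  1.40930137e-01, -1.30247020e-04]), 'wrist_force': array([ 0.50485802,  0.11065209, -0.29982053]), 'torque': array([-0.01615358, -0.03691908,  0.01355702]), 'width': 0.08713328088548236}
scene {'vfov': 42.71755998976898, 'cx': 289.4141152730133, 'cy': 215.50335681102712, 'k1': -0.03662416548340518, 'xyz': array([-0.12957003, -0.5523488 ,  0.54510128]), 'attitude': array([-0.47357209,  0.7798474 , -0.3557243 ,  0.20255303])}
top {'vfov': 55.17349251793625, 'cx': 286.86122522307795, 'cy': 213.42450687341022, 'k1': -0.04817965926818479, 'xyz': array([0.47400054, 0.0571014 , 1.08462402]), 'attitude': array([ 0.01454032, -0.69935964,  0.71402501, -0.02920539])}
```

View pics/scene0.png

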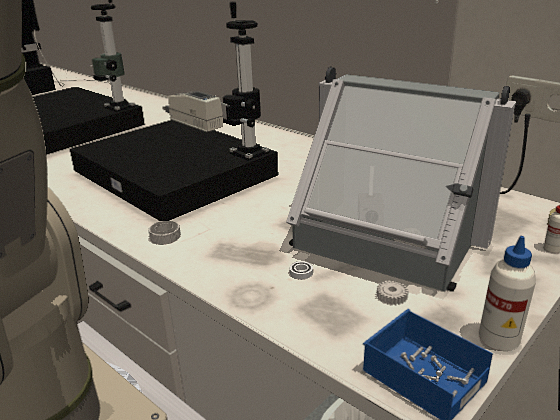

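View pics/top0.png

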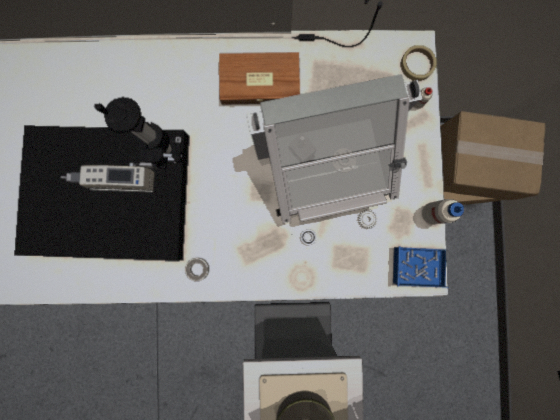

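The scene view shows the lip running from about (305,212) to (427,243), with the clip at (460,192). In the top view the lip runs from about (288,220) to (387,204), the clip is at (398,164), the bearing at (308,238) and the gear at (366,218). I'll enlarge both views.

Run:
```python
import cv2,numpy as np
a=cv2.imread("pics/scene0.png")[170:300,280:480]; b=cv2.imread("pics/top0.png")[140:240,265:420]
f=lambda im,s:cv2.resize(im,None,fx=s,fy=s,interpolation=cv2.INTER_CUBIC)
cv2.imwrite("pics/c1.png",f(a,4)); cv2.imwrite("pics/c2.png",f(b,5))
```

```text
(no output)
```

View pics/c1.png

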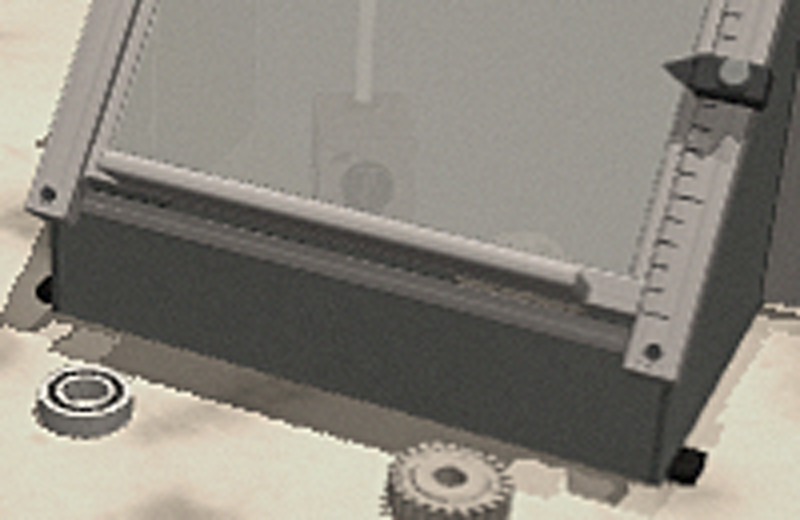

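View pics/c2.png

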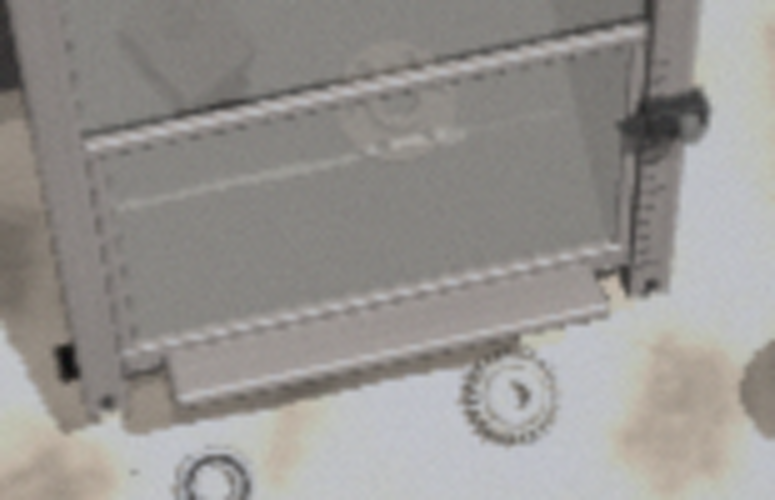

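```bash
cat > h.py <<'E'
import numpy as np,cv2
from cell import manip
from scipy.spatial.transform import Rotation as R
def q(w): return R.from_quat(np.r_[w[1:],w[0]])
def cam(n):
    c=manip.camera_model(n); f=210/np.tan(np.radians(c["vfov"]/2))
    return c,f
def ray(n,p):
    c,f=cam(n); d=(np.array(p)-[c["cx"],c["cy"]])/f
    s=cv2.undistortPoints(d.reshape(1,1,2),np.eye(3),np.array([c["k1"],0,0,0.])).ravel()
    v=q(c["attitude"]).apply(np.r_[s,1]); return c["xyz"],v/np.linalg.norm(v)
def tri(ps,pt):
    (a,u),(b,v)=ray("scene",ps),ray("top",pt)
    s=np.linalg.lstsq(np.c_[u,-v],b-a,rcond=None)[0]
    A,B=a+s[0]*u,b+s[1]*v; return (A+B)/2,np.linalg.norm(A-B)
def proj(n,X):
    c,f=cam(n); v=q(c["attitude"]).inv().apply(np.atleast_2d(X)-c["xyz"]); s=v[:,:2]/v[:,2:]
    return s*(1+c["k1"]*(s**2).sum(1,keepdims=True))*f+[c["cx"],c["cy"]]
def plane(n,p,z):
    a,v=ray(n,p); return a+v*(z-a[2])/v[2]
E
python3 - <<'E'
from h import *
P={}
for k,s,t in [("screwL",(291.75,218.25),(286.4,220.6)),("screwR",(443,257.75),(395.4,197.2)),("tip",(446,186.5),(389.4,165.2)),("lipRout",(425.5,240),(386.2,202.4)),("lipLout",(305.5,209),(301,220.4))]:
    P[k],e=tri(s,t); print(k,P[k].round(4),round(e,4))
d=P["screwL"]-P["screwR"]; print(np.linalg.norm(d),np.degrees(np.arctan2(-d[0],d[1])))
L,Rr=[plane("scene",p,0.) for p in((293.7,248.5),(445,290.5))]; d=L-Rr
print(L,Rr,np.linalg.norm(d),np.degrees(np.arctan2(-d[0],d[1])))
print(plane("scene",(300.5,270),.012),plane("top",(308,238),.012),plane("scene",(392.5,289),.014),plane("top",(367,219.5),.014))
E
```

```text
screwL [0.5196 0.0357 0.0735] 0.0037
screwR [ 0.5731 -0.2433  0.0742] 0.0029
tip [ 0.6387 -0.2043  0.1658] 0.001
lipRout [ 0.5593 -0.2136  0.102 ] 0.0077
lipLout [0.518  0.0006 0.1049] 0.0036
0.28405373501288095 10.842059008047505
[0.5321058  0.04104221 0.        ] [ 0.5938717 -0.2471504  0.       ] 0.29473718764820306 12.096723651012528
[ 0.47048801 -0.02939389  0.012     ] [ 0.47341726 -0.02086174  0.012     ] [ 0.52342736 -0.18610407  0.014     ] [ 0.51945168 -0.18048038  0.014     ]
```

```bash
cat >> h.py <<'E'
yaw=np.radians(11); X=np.array([np.cos(yaw),np.sin(yaw),0]); Y=np.array([-X[1],X[0],0]); Z=np.array([0,0,1.])
c5,s5=np.cos(np.radians(50)),np.sin(np.radians(50)); S=c5*X+s5*Z; N=-s5*X+c5*Z
LM=.5185*X-.2075*Y+.088*Z
RT=R.from_matrix(np.c_[S,-Y,-N])
def rel(p,rt=RT):
    s=manip.read_state(); r=q(s["tcp_rot"]); print("t",s["time"],"d mm",(r.inv().apply(np.array(p)-s["ee_pos"])*1000).round(1),"rot",(r.inv()*rt).as_rotvec().round(3))
def where():
    s=manip.read_state(); d=(s["ee_pos"]-LM)*1000
    print("t",s["time"],"snY",(d@S).round(1),(d@N).round(1),(d@Y).round(1),"roterr",(q(s["tcp_rot"]).inv()*RT).as_rotvec().round(3),"F",s["wrist_force"].round(1),"q",s["qpos"].round(2))
E
python3 - <<'E'
from h import *
rel((.30,-.36,.33)); rel((.38,-.16,.28)); rel(LM+.08*N-.03*S); print(LM+.08*N-.03*S)
E
```

```text
t 0.1 d mm [ 187.6 -195.4 -107.9] rot [-0.041  0.872  0.084]
t 0.1 d mm [ 320.3 -365.   -57.7] rot [-0.041  0.872  0.084]
t 0.1 d mm [ 417.3 -378.2  105.9] rot [-0.041  0.872  0.084]
[ 0.46947962 -0.12012612  0.11644168]
```

Emit:
move_arm(
  rows=[
    {"claw": 0,"dp": [40,-40,-50],"rot": [0,0,0]},
    {"claw": 0,"dp": [80,-80,-90],"rot": [0,0.1,0]},
    {"claw": 0,"dp": [120,-125,-108],"rot": [0,0.2,0]},
    {"claw": 0,"dp": [155,-160,-108],"rot": [0,0.3,0]},
    {"claw": 0,"dp": [188,-195,-108],"rot": [-0.02,0.4,0.04]},
    {"claw": 0,"dp": [215,-230,-100],"rot": [-0.02,0.5,0.05]},
    {"claw": 0,"dp": [240,-270,-90],"rot": [-0.03,0.6,0.06]},
    {"claw": 0,"dp": [265,-310,-75],"rot": [-0.04,0.7,0.07]},
    {"claw": 0,"dp": [295,-345,-60],"rot": [-0.04,0.8,0.08]},
    {"claw": 0,"dp": [320,-365,-58],"rot": [-0.041,0.872,0.084]},
  ],
)

```text
time: 1.35
ee_pos: [0.3837, -0.1658, 0.2755]
tcp_rot: [-0.045, 0.902, 0.088, 0.421]
wrist_force: [1.6, -0.9, 1.3]
width: 0.0015
```

Run:
```python
from h import *
where(); rel(LM+.08*N-.03*S)
```

```text
t 1.35 snY 32.1 253.4 -28.4 roterr [-0.009 -0.002 -0.001] F [ 1.6 -0.9  1.3] q [ 1.18 -0.5  -0.21  2.38 -1.04  1.11  0.03]
t 1.35 d mm [-62.4 -26.7 173.6] rot [-0.009 -0.002 -0.001]
```

Emit:
move_arm(
  rows=[
    {"claw": 0,"dp": [-15,-7,40],"rot": [-0.01,0,0]},
    {"claw": 0,"dp": [-30,-14,80],"rot": [-0.01,0,0]},
    {"claw": 0,"dp": [-45,-20,120],"rot": [-0.01,0,0]},
    {"claw": 0,"dp": [-55,-24,150],"rot": [-0.01,0,0]},
    {"claw": 0,"dp": [-62,-27,174],"rot": [-0.01,0,0]},
    {"claw": 0,"dp": [-62,-27,174],"rot": [-0.01,0,0]},
  ],
)

```text
time: 2.1
ee_pos: [0.488, -0.1423, 0.1446]
tcp_rot: [-0.049, 0.912, 0.093, 0.397]
wrist_force: [0.4, 0.3, -0.1]
width: 0.0005
```

Run:
```python
from h import *
where(); rel(LM-.006*N-.03*S)
f=lambda im,s:cv2.resize(im[:,:,::-1],None,fx=s,fy=s,interpolation=cv2.INTER_CUBIC)
a=f(manip.snapshot("scene")[150:300,270:480],2.5);b=f(manip.snapshot("top")[140:290,255:430],2.5)
c=np.zeros((375,a.shape[1]+b.shape[1],3),np.uint8);c[:,:a.shape[1]]=a;c[:,a.shape[1]:]=b
cv2.imwrite("pics/d.png",cv2.resize(c,None,fx=.8,fy=.8,interpolation=cv2.INTER_AREA))
```

```text
t 2.1 snY 0.5 87.4 -25.3 roterr [-0.024  0.05   0.001] F [ 0.4  0.3 -0.1] q [ 0.76 -0.14 -0.2   2.42 -1.27  0.6   0.2 ]
t 2.1 d mm [-25.8 -23.1  95.4] rot [-0.024  0.05   0.001]
```

View pics/d.png

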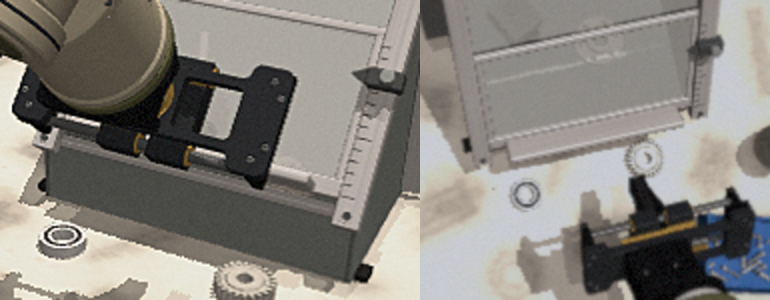

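The picture shows the hand in front of the lip, tips at about (640,185) in the right-hand panel. j4 and j5 are at their limits, so I'll turn the tool about the slope axis to line it up with the arm.

```bash
cat >> h.py <<'E'
RT=RT*R.from_rotvec([-.38,0,0])
E
python3 - <<'E'
from h import *
where(); rel(LM+.09*N-.03*S-.03*Y)
E
```

```text
t 2.2 snY 0.7 87.1 -23.9 roterr [-0.407  0.049  0.012] F [0.5 0.7 0.7] q [ 0.76 -0.14 -0.2   2.42 -1.27  0.6   0.2 ]
t 2.2 d mm [-30.8   6.   -1.5] rot [-0.027  0.05   0.002]
```

Emit:
move_arm(
  rows=[
    {"claw": 0,"dp": [0,3,-10],"rot": [-0.15,0.0,0.0]},
    {"claw": 0,"dp": [0,3,-10],"rot": [-0.3,0.02,0.0]},
    {"claw": 0,"dp": [-5,6,-10],"rot": [-0.4,0.04,0.01]},
    {"claw": 0,"dp": [-15,6,-10],"rot": [-0.41,0.05,0.01]},
    {"claw": 0,"dp": [-25,6,-5],"rot": [-0.41,0.05,0.01]},
    {"claw": 0,"dp": [-31,6,-2],"rot": [-0.41,0.05,0.01]},
    {"claw": 0,"dp": [-31,6,-2],"rot": [-0.41,0.05,0.01]},
  ],
)

```text
time: 3.08
ee_pos: [0.5348, -0.1647, 0.1648]
tcp_rot: [0.13, 0.908, 0.001, 0.399]
wrist_force: [1.1, 0.3, -0.1]
width: 0.0006
```

```bash
sed -i 's/def rel(p,rt=RT):/def rel(p,rt=None):/; s/(r.inv()\*rt)/(r.inv()*(rt or RT))/' h.py
python3 - <<'E'
from h import *
where(); rel(LM+.09*N-.03*S-.03*Y)
E
```

```text
t 3.075 snY 42.7 68.5 -56.3 roterr [-0.001  0.068 -0.001] F [ 1.1  0.3 -0.1] q [ 1.09 -0.24 -0.87  2.42 -1.27  0.07 -0.18]
t 3.075 d mm [-74.6 -16.3 -24.7] rot [-0.001  0.068 -0.001]
```

```bash
cat > kin.py <<'E'
import numpy as np,itertools
from scipy.spatial.transform import Rotation as R
from scipy.optimize import least_squares
D=[([1.26539625,.33285691,-.0647024,1.46097153,.02159691,1.34987209,-.08852149],[.17429066,-.59979808,.22174885],[-.000694,.99002,.14093,-.00013]),
([1.18,-.5,-.21,2.38,-1.04,1.11,.03],[.3837,-.1658,.2755],[-.045,.902,.088,.421]),
([.76,-.14,-.2,2.42,-1.27,.6,.2],[.488,-.1423,.1446],[-.049,.912,.093,.397]),
([1.09,-.24,-.87,2.42,-1.27,.07,-.18],[.5348,-.1647,.1648],[.13,.908,.001,.399])]
def fk(q,s,p):
    h,a1,L1,a2,L2,a3,T,o1,o7,o6,a0=p
    rz=lambda a:R.from_euler('z',a); ry=lambda a:R.from_euler('y',a)
    x=np.array([0,0,h]); r=rz(s[0]*q[0]+o1); x=x+r.apply([a0,0,0])
    r=r*ry(q[1]); x=x+r.apply([a1,0,0]); r=r*rz(s[1]*q[2]); x=x+r.apply([a2,0,L1])
    r=r*ry(q[3]); r=r*rz(s[2]*q[4]); x=x+r.apply([a3,0,L2]); r=r*ry(q[5]+o6)
    r=r*rz(s[3]*q[6]+o7); return x+r.apply([0,0,T]),r
def res(p,s):
    o=[]
    for q,x,w in D:
        a,r=fk(q,s,p); o+=[*(a-x)*10,*((R.from_quat([*w[1:],w[0]]).inv()*r).as_rotvec())*3]
    return np.r_[o,.01*np.array(p)]
if __name__=="__main__":
    best=[]
    for s in itertools.product([1,-1],repeat=4):
        for o1 in(0,np.pi/2,-np.pi/2,np.pi):
          for o7 in (0,np.pi/2,-np.pi/2,np.pi):
            f=least_squares(res,[.3,0,.4,0,.4,0,.25,o1,o7,0,0],args=(s,)); best.append((f.cost,s,f.x))
    best.sort(key=lambda b:b[0])
    for b in best[:4]: print(round(b[0],5),b[1],b[2].round(3).tolist())
    print(res(best[0][2],best[0][1]).reshape(-1)[:24].round(3))
E
python3 kin.py
```

```text
0.01688 (-1, -1, -1, -1) [0.209, 0.009, 0.466, 0.012, 0.465, -0.015, 0.333, -0.06, 1.525, 0.028, 0.005]
0.01688 (-1, -1, -1, -1) [0.209, 0.009, 0.466, 0.012, 0.465, -0.015, 0.333, -0.06, 1.525, 0.028, 0.005]
0.01688 (-1, -1, -1, -1) [0.209, 0.009, 0.466, 0.012, 0.465, -0.015, 0.333, -0.06, 1.525, 0.028, 0.005]
0.01688 (-1, -1, -1, -1) [0.209, 0.009, 0.466, 0.012, 0.465, -0.015, 0.333, -0.06, 1.525, 0.028, 0.005]
[ 0.063  0.025  0.004  0.083 -0.003  0.044  0.004  0.014  0.018 -0.063
 -0.006 -0.022  0.022 -0.022  0.039 -0.043  0.018 -0.018 -0.022  0.002
 -0.062 -0.019 -0.072 -0.004]
```

```bash
cat > ik.py <<'E'
from h import *; import kin
from scipy.optimize import least_squares
s=(-1,)*4; f=least_squares(kin.res,[.2,0,.46,0,.46,0,.33,0,1.55,0,0],args=(s,)); KP=f.x
lo=np.array([-2.6,-.5,-1.47,.16,-1.27,.06,-2.6]);hi=np.array([2.6,2.12,1.34,2.42,4.41,2.06,2.6])
def ik(x,rt,q0):
    def r(q):
        a,b=kin.fk(q,s,KP); return np.r_[(a-x)*10,(rt.inv()*b).as_rotvec()*3,.01*(q-q0)]
    m=np.array([.05]*3+[.03,.05,.02,.05])
    f=least_squares(r,np.clip(q0,lo+m+.01,hi-m-.01),bounds=(lo+m,hi-m)); return np.linalg.norm(f.fun[:6]),f.x
E
cat > s.py <<'E'
from ik import *
RB=R.from_matrix(np.c_[S,-Y,-N])
rng=np.random.default_rng(0); st=[np.array(kin.D[0][0])]+[np.array([.5,.2,j3,2.,j5,.8,0]) for j3 in(-.8,.8) for j5 in(0,1.5,3)]
for roll in (0,):
  for b in (0,-.2):
    for a in np.radians([-70,-50,-30,0,30,50,70]):
      for y in(-60,-20,20):
        rt=R.from_rotvec(Y*0)*RB*R.from_rotvec([a,0,0])*R.from_rotvec([0,-b,0])
        out=[]
        for q0 in st:
            e1,q1=ik(LM+.014*N-.0*N-.02*S+y/1000*Y-.01*N,rt,q0)
            if e1<.05: out.append((round(e1,3),q1.round(2).tolist()))
        if out: print(b,round(np.degrees(a)),y,len(out),out[0])
E
time python3 s.py
```

```text
0 -70 -60 2 (np.float64(0.0), [0.05, 0.62, -0.42, 2.25, 1.78, 1.49, 2.55])
0 -70 -20 2 (np.float64(0.0), [0.06, 0.67, -0.55, 2.23, 1.73, 1.6, 2.55])
0 -70 20 2 (np.float64(0.0), [0.04, 0.71, -0.63, 2.21, 1.68, 1.69, 2.54])
0 30 -60 5 (np.float64(0.0), [1.15, 0.49, -0.53, 2.03, -0.96, 0.94, 0.26])
0 30 -20 5 (np.float64(0.0), [1.12, 0.44, -0.53, 2.11, -1.04, 0.9, 0.3])
0 30 20 5 (np.float64(0.0), [1.07, 0.39, -0.52, 2.19, -1.12, 0.87, 0.34])
0 50 -60 5 (np.float64(0.0), [1.13, 0.75, -0.55, 1.76, -0.73, 1.25, 0.12])
0 50 -20 5 (np.float64(0.0), [1.12, 0.7, -0.56, 1.85, -0.77, 1.2, 0.15])
0 50 20 5 (np.float64(0.0), [1.11, 0.66, -0.58, 1.93, -0.82, 1.14, 0.18])
0 70 -60 5 (np.float64(0.0), [1.04, 0.99, -0.55, 1.47, -0.62, 1.59, 0.04])
0 70 -20 5 (np.float64(0.0), [1.04, 0.95, -0.57, 1.57, -0.64, 1.52, 0.06])
0 70 20 5 (np.float64(0.0), [1.03, 0.91, -0.59, 1.67, -0.67, 1.45, 0.09])
-0.2 -70 -60 2 (np.float64(0.0), [-0.01, 0.73, -0.33, 2.31, 1.97, 1.63, 2.38])
-0.2 -70 -20 2 (np.float64(0.0), [-0.05, 0.75, -0.4, 2.3, 1.89, 1.69, 2.38])
-0.2 -70 20 2 (np.float64(0.0), [-0.1, 0.77, -0.47, 2.28, 1.82, 1.76, 2.39])
-0.2 0 -60 1 (np.float64(0.012), [1.82, 0.89, -1.41, 2.39, 3.29, 0.11, 2.46])
-0.2 30 -60 5 (np.float64(0.0), [1.22, 0.57, -0.53, 2.09, -1.17, 0.98, 0.51])
-0.2 30 -20 5 (np.float64(0.0), [1.24, 0.55, -0.6, 2.17, -1.22, 0.92, 0.55])
-0.2 30 20 7 (np.float64(0.0), [1.39, 0.58, -0.82, 2.25, -1.22, 0.78, 0.56])
-0.2 50 -60 4 (np.float64(0.0), [1.22, 0.82, -0.58, 1.82, -0.86, 1.24, 0.25])
-0.2 50 -20 4 (np.float64(0.0), [1.21, 0.79, -0.6, 1.91, -0.91, 1.19, 0.3])
-0.2 50 20 4 (np.float64(0.0), [1.19, 0.75, -0.61, 2.0, -0.96, 1.14, 0.35])
-0.2 70 -60 4 (np.float64(0.0), [1.12, 1.05, -0.58, 1.54, -0.72, 1.56, 0.09])
-0.2 70 -20 4 (np.float64(0.0), [1.12, 1.02, -0.6, 1.64, -0.75, 1.49, 0.13])
-0.2 70 20 4 (np.float64(0.0), [1.11, 0.99, -0.62, 1.73, -0.77, 1.43, 0.17])
real	0m26.696s
user	0m26.988s
sys	0m0.151s
```

```bash
cat > s.py <<'E'
from ik import *
RB=R.from_matrix(np.c_[S,-Y,-N])
st=[np.array(kin.D[0][0]),np.array([1.1,.4,-.5,2.1,-1.1,.9,.3]),np.array([1.5,.6,-.9,2.2,-1.2,.6,.5])]
for b in (0,.15,.3):
    for a in np.radians([15,20,25,30]):
      for y in(-70,-40,-10):
        rt=RB*R.from_rotvec([a,0,0])*R.from_rotvec([0,b,0])
        o=[]
        for n in (15,60):
            e,qq=min((ik(LM+(n-20)/1000*N-.025*S+y/1000*Y,rt,q0) for q0 in st),key=lambda t:t[0]); o+=[round(e,3),qq.round(2).tolist()]
        print(b,round(np.degrees(a)),y,*o)
E
python3 s.py
```

```text
0 15 -70 0.0 [1.4, 0.44, -0.86, 2.19, -1.08, 0.56, 0.32] 0.0 [1.15, 0.25, -0.47, 2.23, -1.19, 0.79, 0.38]
0 15 -40 0.0 [1.42, 0.41, -0.91, 2.25, -1.15, 0.52, 0.35] 0.0 [1.52, 0.29, -0.93, 2.28, -1.14, 0.65, 0.33]
0 15 -10 0.0 [1.44, 0.4, -0.99, 2.3, -1.22, 0.48, 0.39] 0.0 [1.52, 0.24, -0.98, 2.34, -1.22, 0.64, 0.36]
0 20 -70 0.0 [1.1, 0.4, -0.48, 2.13, -1.14, 0.78, 0.37] 0.0 [1.16, 0.31, -0.46, 2.17, -1.1, 0.87, 0.34]
0 20 -40 0.0 [1.09, 0.37, -0.51, 2.19, -1.19, 0.75, 0.39] 0.0 [1.15, 0.27, -0.48, 2.23, -1.15, 0.85, 0.36]
0 20 -10 0.0 [1.39, 0.43, -0.91, 2.25, -1.1, 0.58, 0.32] 0.0 [1.13, 0.22, -0.51, 2.29, -1.21, 0.83, 0.38]
0 25 -70 0.0 [1.1, 0.46, -0.46, 2.07, -1.05, 0.87, 0.32] 0.0 [1.16, 0.37, -0.45, 2.11, -1.03, 0.95, 0.31]
0 25 -40 0.0 [1.09, 0.42, -0.49, 2.13, -1.1, 0.84, 0.35] 0.0 [1.15, 0.33, -0.47, 2.17, -1.07, 0.92, 0.32]
0 25 -10 0.0 [1.08, 0.39, -0.52, 2.19, -1.16, 0.8, 0.37] 0.0 [1.14, 0.29, -0.5, 2.23, -1.12, 0.9, 0.34]
0 30 -70 0.0 [1.09, 0.51, -0.45, 2.01, -0.98, 0.95, 0.28] 0.0 [1.15, 0.43, -0.44, 2.04, -0.97, 1.03, 0.27]
0 30 -40 0.0 [1.09, 0.48, -0.47, 2.07, -1.
[... 2073 characters left out ...]
74] 0.0 [1.82, 0.76, -1.21, 2.37, -1.22, 0.5, 0.68]
0.3 25 -70 0.0 [1.53, 0.76, -0.88, 2.15, -1.14, 0.73, 0.61] 0.0 [1.61, 0.66, -0.89, 2.19, -1.12, 0.81, 0.56]
0.3 25 -40 0.0 [1.54, 0.75, -0.92, 2.21, -1.21, 0.68, 0.66] 0.0 [1.63, 0.64, -0.93, 2.25, -1.18, 0.78, 0.61]
0.3 25 -10 0.0 [1.6, 0.8, -1.02, 2.27, -1.22, 0.58, 0.69] 0.0 [1.67, 0.65, -1.01, 2.31, -1.22, 0.71, 0.65]
0.3 30 -70 0.0 [1.49, 0.79, -0.83, 2.08, -1.05, 0.82, 0.51] 0.0 [1.57, 0.7, -0.85, 2.13, -1.04, 0.89, 0.48]
0.3 30 -40 0.0 [1.5, 0.78, -0.87, 2.15, -1.1, 0.77, 0.56] 0.0 [1.58, 0.68, -0.88, 2.19, -1.08, 0.85, 0.52]
0.3 30 -10 0.0 [1.51, 0.77, -0.91, 2.21, -1.16, 0.73, 0.61] 0.0 [1.59, 0.67, -0.92, 2.25, -1.14, 0.81, 0.57]
```

```bash
cat >> h.py <<'E'
RT=R.from_matrix(np.c_[S,-Y,-N])*R.from_rotvec([.385,0,0])*R.from_rotvec([0,.04,0])
def P(s,n,y): return LM+s/1000*S+(n-20)/1000*N+y/1000*Y
E
python3 - <<'E'
from ik import *
qq=manip.read_state()["qpos"]
for w in [(60,180,-40),(20,180,-20),(-30,120,5),(-30,70,5),(-30,15,5),(-10,15,5),(40,15,5),(90,15,5),(90,100,5)]:
    e,qq=ik(P(*w),RT,qq); print(w,P(*w).round(3),round(e,3),qq.round(2))
rel(P(60,180,-40)); rel(P(-30,120,5))
E
```

```text
(60, 180, -40) [ 0.474 -0.16   0.237] 0.0 [ 1.4   0.01 -0.61  2.15 -1.07  1.19  0.13]
(20, 180, -20) [ 0.445 -0.145  0.206] 0.0 [ 1.42 -0.01 -0.59  2.25 -1.09  1.18  0.23]
(-30, 120, 5) [ 0.453 -0.118  0.129] 0.0 [ 1.36  0.12 -0.62  2.35 -1.17  0.98  0.38]
(-30, 70, 5) [ 0.491 -0.111  0.097] 0.0 [ 1.28  0.25 -0.65  2.32 -1.22  0.84  0.42]
(-30, 15, 5) [ 0.532 -0.103  0.062] 0.0 [ 1.3   0.42 -0.79  2.27 -1.22  0.66  0.45]
(-10, 15, 5) [ 0.545 -0.1    0.077] 0.0 [ 1.29  0.4  -0.79  2.25 -1.21  0.67  0.39]
(40, 15, 5) [ 0.577 -0.094  0.115] 0.0 [ 1.24  0.34 -0.81  2.18 -1.18  0.69  0.25]
(90, 15, 5) [ 0.608 -0.088  0.154] 0.0 [ 1.19  0.31 -0.81  2.1  -1.13  0.71  0.11]
(90, 100, 5) [ 0.544 -0.101  0.208] 0.0 [ 1.3   0.08 -0.76  2.16 -1.15  0.95  0.09]
t 3.075 d mm [ 11.   18.7 -92. ] rot [ 0.764  0.102 -0.012]
t 3.075 d mm [-76.2 -45.1 -46.8] rot [ 0.764  0.102 -0.012]
```

Emit:
move_arm(
  rows=[
    {"claw": 0,"dp": [5,5,-50],"rot": [0,0,0]},
    {"claw": 0,"dp": [11,10,-90],"rot": [0.1,0.02,0]},
    {"claw": 0,"dp": [11,15,-92],"rot": [0.25,0.05,0]},
    {"claw": 0,"dp": [11,18,-92],"rot": [0.42,0.08,0]},
    {"claw": 0,"dp": [11,19,-92],"rot": [0.6,0.1,-0.01]},
    {"claw": 0,"dp": [11,19,-92],"rot": [0.76,0.1,-0.01]},
    {"claw": 0,"dp": [11,19,-92],"rot": [0.76,0.1,-0.01]},
    {"claw": 0,"dp": [11,19,-92],"rot": [0.76,0.1,-0.01]},
  ],
)

```text
time: 4.08
ee_pos: [0.4739, -0.1595, 0.2373]
tcp_rot: [-0.213, 0.871, 0.16, 0.414]
wrist_force: [0.4, -0.4, -0.1]
width: 0.0004
```

Run:
```python
from h import *
where(); rel(P(-30,120,5));rel(P(-30,70,5))
```

```text
t 4.075 snY 60.6 160.2 -39.5 roterr [ 0.006  0.001 -0.001] F [ 0.4 -0.4 -0.1] q [ 1.04  0.02 -0.21  2.13 -1.08  1.19  0.17]
t 4.075 d mm [-93.3 -19.   68.8] rot [ 0.006  0.001 -0.001]
t 4.075 d mm [-95.1  -0.5 115.2] rot [ 0.006  0.001 -0.001]
```

Emit:
move_arm(
  rows=[
    {"claw": 0,"dp": [-35,-7,25],"rot": [0,0,0]},
    {"claw": 0,"dp": [-70,-14,50],"rot": [0,0,0]},
    {"claw": 0,"dp": [-93,-19,69],"rot": [0,0,0]},
    {"claw": 0,"dp": [-94,-10,92],"rot": [0,0,0]},
    {"claw": 0,"dp": [-95,0,115],"rot": [0,0,0]},
    {"claw": 0,"dp": [-95,0,115],"rot": [0,0,0]},
    {"claw": 0,"dp": [-95,0,115],"rot": [0,0,0]},
  ],
)

```text
time: 4.95
ee_pos: [0.4908, -0.1117, 0.0982]
tcp_rot: [-0.212, 0.871, 0.161, 0.414]
wrist_force: [1.3, -0.4, 0.1]
width: 0.0007
```

Run:
```python
from h import *
where(); rel(P(-30,15,5))
f=lambda im,s:cv2.resize(im[:,:,::-1],None,fx=s,fy=s,interpolation=cv2.INTER_CUBIC)
cv2.imwrite("pics/e.png",np.hstack([f(manip.snapshot("scene")[150:310,270:480],1.9),f(manip.snapshot("top")[140:300,255:460],1.9)]))
```

```text
t 4.95 snY -29.4 51.0 4.2 roterr [0.007 0.002 0.001] F [ 1.3 -0.4  0.1] q [ 1.04  0.25 -0.34  2.27 -1.26  0.92  0.48]
t 4.95 d mm [-2.6 20.  52.3] rot [0.007 0.002 0.001]
```

View pics/e.png

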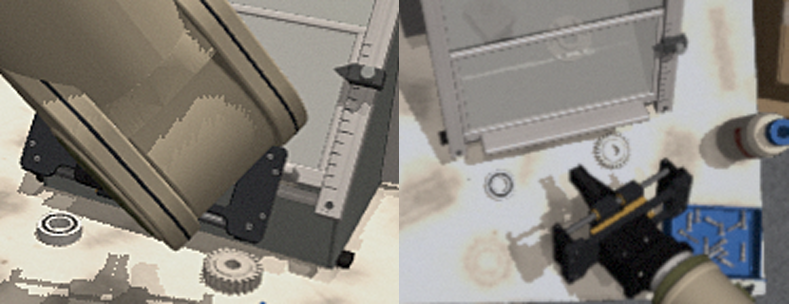

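Emit:
move_arm(
  rows=[
    {"claw": 0,"dp": [-1,5,13],"rot": [0,0,0]},
    {"claw": 0,"dp": [-2,10,26],"rot": [0,0,0]},
    {"claw": 0,"dp": [-2,15,39],"rot": [0,0,0]},
    {"claw": 0,"dp": [-3,20,52],"rot": [0,0,0]},
    {"claw": 0,"dp": [-3,20,52],"rot": [0,0,0]},
    {"claw": 0,"dp": [3,20,52],"rot": [0,0,0]},
    {"claw": 0,"dp": [8,20,52],"rot": [0,0,0]},
    {"claw": 0,"dp": [12,20,52],"rot": [0,0,0]},
    {"claw": 0,"dp": [12,20,52],"rot": [0,0,0]},
  ],
)

```text
time: 6.18
ee_pos: [0.5419, -0.1013, 0.073]
tcp_rot: [-0.213, 0.87, 0.161, 0.414]
wrist_force: [-0.0, -0.3, -0.1]
width: 0.0008
```

Run:
```python
from h import *
where()
```

```text
t 6.175 snY -15.3 -5.1 4.7 roterr [0.006 0.001 0.   ] F [-0.  -0.3 -0.1] q [ 1.17  0.4  -0.59  2.2  -1.25  0.75  0.47]
```

Emit:
move_arm(
  rows=[
    {"claw": 0,"dp": [4,0,0],"rot": [0,0,0]},
    {"claw": 0,"dp": [7,0,0.3],"rot": [0,0,0]},
    {"claw": 0,"dp": [10,0,0.4],"rot": [0,0,0]},
    {"claw": 0,"dp": [13,0,0.5],"rot": [0,0,0]},
    {"claw": 0,"dp": [16,0,0.6],"rot": [0,0,0]},
    {"claw": 0,"dp": [20,0,0.8],"rot": [0,0,0]},
    {"claw": 0,"dp": [24,0,1],"rot": [0,0,0]},
    {"claw": 0,"dp": [28,0,1.1],"rot": [0,0,0]},
    {"claw": 0,"dp": [32,0,1.3],"rot": [0,0,0]},
  ],
)

```text
time: 7.3
ee_pos: [0.562, -0.0973, 0.0972]
tcp_rot: [-0.213, 0.871, 0.16, 0.413]
wrist_force: [-4.9, -2.1, -1.1]
width: 0.0004
```

Run:
```python
from h import *
where()
f=lambda im,s:cv2.resize(im[:,:,::-1],None,fx=s,fy=s,interpolation=cv2.INTER_CUBIC)
cv2.imwrite("pics/f.png",np.hstack([f(manip.snapshot("scene")[150:310,270:480],1.9),f(manip.snapshot("top")[140:300,255:460],1.9)]))
```

```text
t 7.3 snY 16.4 -5.3 4.8 roterr [ 0.005  0.001 -0.001] F [-4.9 -2.1 -1.1] q [ 1.14  0.36 -0.6   2.16 -1.23  0.76  0.38]
```

View pics/f.png

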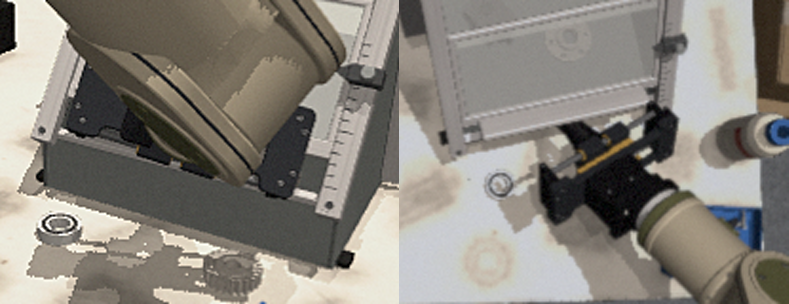

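```bash
cat > prof.py <<'E'
from h import *
def prof(im,n,s,ys,off):
    pts=np.array([LM+a*S+off*N+y*Y for a in s for y in ys]); uv=proj(n,pts).astype(np.float32)
    g=cv2.cvtColor(im,cv2.COLOR_BGR2GRAY)
    return cv2.remap(g,uv[:,0].reshape(len(s),-1),uv[:,1].reshape(len(s),-1),cv2.INTER_LINEAR).astype(float).mean(1)
def travel(im,ys):
    s=np.arange(.05,.30,.0005); a=prof(cv2.imread("pics/top0.png"),"top",s,ys,-.015); b=prof(im,"top",s,ys,-.015)
    i=np.where((s>.12)&(s<.17))[0]; t=a[i]-a[i].mean(); best=[]
    for k in range(-10,300):
        if i[-1]+k>=len(s): break
        w=b[i+k]; w=w-w.mean(); best.append((t@w/np.sqrt((t@t)*(w@w)+1e-9),k*.5))
    return sorted(best)[::-1][:3]
E
python3 - <<'E'
from prof import *
im=manip.snapshot("top")[:,:,::-1].copy(); cv2.imwrite("pics/t1.png",im)
for ys in (np.arange(.03,.10,.004),np.arange(-.10,.10,.004)): print(travel(im,ys))
E
```

```text
[(np.float64(0.8144334465719972), 28.0), (np.float64(0.8036690216347657), 27.5), (np.float64(0.802311308760723), 28.5)]
[(np.float64(0.8275387948556775), 28.0), (np.float64(0.8161372008949749), 27.5), (np.float64(0.814395274334454), 28.5)]
```

Emit:
move_arm(
  rows=[
    {"claw": 0,"dp": [4,0,-1],"rot": [0,0,0]},
    {"claw": 0,"dp": [9,0,-1.5],"rot": [0,0,0]},
    {"claw": 0,"dp": [15,0,-1.4],"rot": [0,0,0]},
    {"claw": 0,"dp": [21,0,-1.2],"rot": [0,0,0]},
    {"claw": 0,"dp": [27,0,-0.9],"rot": [0,0,0]},
    {"claw": 0,"dp": [33,0,-0.7],"rot": [0,0,0]},
    {"claw": 0,"dp": [39,0,-0.4],"rot": [0,0,0]},
    {"claw": 0,"dp": [44,0,-0.2],"rot": [0,0,0]},
    {"claw": 0,"dp": [48,0,0],"rot": [0,0,0]},
    {"claw": 0,"dp": [50,0,0],"rot": [0,0,0]},
  ],
)

```text
time: 8.7
ee_pos: [0.5924, -0.092, 0.1367]
tcp_rot: [-0.213, 0.87, 0.16, 0.414]
wrist_force: [-2.3, 2.3, -3.3]
width: 0.0007
```

Run:
```python
from prof import *
where()
im=manip.snapshot("top")[:,:,::-1].copy(); cv2.imwrite("pics/t2.png",im)
print(travel(im,np.arange(.03,.10,.004)))
b=manip.snapshot("scene")[:,:,::-1].copy(); cv2.imwrite("pics/s2.png",b)
f=lambda im,s:cv2.resize(im,None,fx=s,fy=s,interpolation=cv2.INTER_CUBIC)
cv2.imwrite("pics/g.png",np.hstack([f(b[150:270,370:480],3.5),f(im[130:250,320:430],3.5)]))
```

```text
t 8.7 snY 66.5 -3.5 4.1 roterr [ 0.005  0.001 -0.   ] F [-2.3  2.3 -3.3] q [ 1.09  0.32 -0.6   2.1  -1.19  0.77  0.25]
[(np.float64(0.7823820252553984), 77.5), (np.float64(0.7821592445063524), 77.0), (np.float64(0.7657591846608596), 78.0)]
```

View pics/g.png

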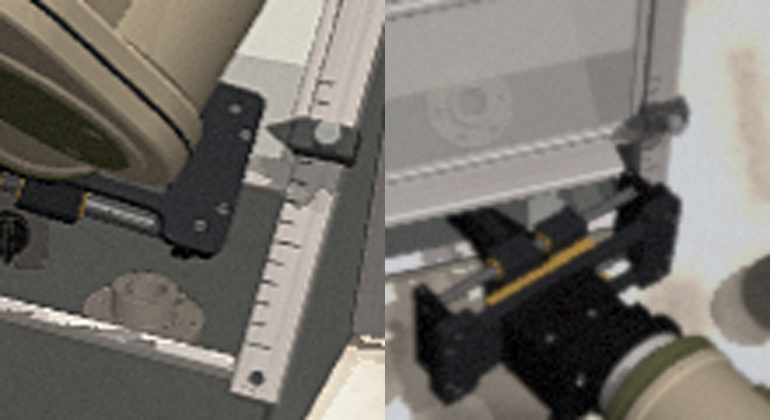

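Run:
```python
from h import *
x,e=tri((463.75,187.5),(403,163.4)); d=(x-LM)*1000; print("screw sn y",d@S,d@N+20,d@Y,e)
s=manip.read_state(); r=q(s["tcp_rot"])
for dx in(-37.5,37.5):
    d=(s["ee_pos"]+r.apply([dx/1000,.095,-.070])-LM)*1000; print("corner",d@S,d@N+20,d@Y)
```

```text
screw sn y 106.93115150391748 23.37431985427388 -144.7039703483836 0.00012639479236726224
corner 26.388573919144566 44.93593477174224 -109.79925796866807
corner 101.33128131294112 47.6383132921533 -110.9340525845419
```

Emit:
move_arm(
  rows=[
    {"claw": 0,"dp": [4,0,-1],"rot": [0,0,0]},
    {"claw": 0,"dp": [9,0,-2],"rot": [0,0,0]},
    {"claw": 0,"dp": [13,0,-2],"rot": [0,0,0]},
    {"claw": 0,"dp": [16,0,-2],"rot": [0,0,0]},
    {"claw": 0,"dp": [16,0,-2],"rot": [0,0,0]},
    {"claw": 0,"dp": [10,0,-2],"rot": [0,0,0]},
    {"claw": 0,"dp": [6,0,-2],"rot": [0,0,0]},
    {"claw": 0,"dp": [2,0,-40],"rot": [0,0,0]},
    {"claw": 0,"dp": [-10,0,-90],"rot": [0,0,0]},
    {"claw": 0,"dp": [-30,0,-130],"rot": [0,0,0]},
  ],
)

```text
time: 10.05
ee_pos: [0.4883, -0.1618, 0.1876]
tcp_rot: [-0.213, 0.87, 0.16, 0.414]
wrist_force: [0.6, -0.9, -0.6]
width: 0.0006
```

Run:
```python
from prof import *
where()
im=manip.snapshot("top")[:,:,::-1].copy(); cv2.imwrite("pics/t3.png",im)
print(travel(im,np.arange(.03,.10,.004)),travel(im,np.arange(-.10,.10,.004)))
b=manip.snapshot("scene")[:,:,::-1].copy(); cv2.imwrite("pics/s3.png",b)
f=lambda im,s:cv2.resize(im,None,fx=s,fy=s,interpolation=cv2.INTER_CUBIC)
cv2.imwrite("pics/h.png",np.hstack([f(b[165:235,415:480],6),f(im[145:215,345:410],6)]))
```

```text
t 10.05 snY 31.3 117.6 -44.5 roterr [0.006 0.001 0.   ] F [ 0.6 -0.9 -0.6] q [ 1.28  0.15 -0.49  2.14 -1.08  1.08  0.24]
[(np.float64(0.8066279462538373), 93.5), (np.float64(0.7985198759333431), 93.0), (np.float64(0.7942533059447602), 94.0)] [(np.float64(0.7669736730712347), 93.5), (np.float64(0.7622879753249446), 93.0), (np.float64(0.7505537685654722), 94.0)]
```

View pics/h.png

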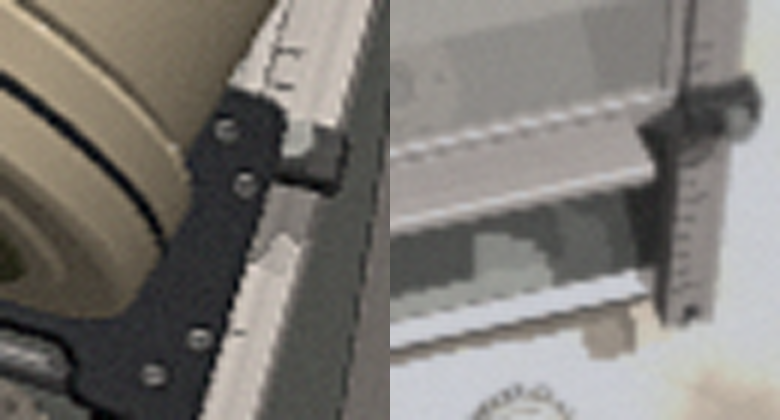

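Run:
```python
from ik import *
q0=manip.read_state()["qpos"]
for w in [(.45,-.05,.16),(.42,0.02,.2),(.4,-.03,.25)]:
    e,qq=ik(np.array(w),RT,q0); print(w,round(e,3),qq.round(2)); rel(w)
for p in((389.4,165.2),(386.9,166.5)):
    x,e=tri((446,186.5),p); d=(x-LM)*1000; print(d@S,d@N+20,d@Y,e)
```

```text
(0.45, -0.05, 0.16) 0.133 [ 1.26 -0.06 -0.61  2.39 -1.22  1.04  0.26]
t 10.15 d mm [ -32.1 -109.    48.1] rot [ 0.011  0.001 -0.003]
(0.42, 0.02, 0.2) 0.394 [ 1.26 -0.32 -0.67  2.39 -1.22  1.21  0.05]
t 10.15 d mm [ -11.8 -192.2   40.7] rot [ 0.011  0.001 -0.003]
(0.4, -0.03, 0.25) 0.089 [ 1.49 -0.43 -0.64  2.39 -1.22  1.43  0.12]
t 10.15 d mm [  10.5 -170.1  -25.7] rot [ 0.011  0.001 -0.003]
104.28774078697073 16.759781379277335 -114.87567768819567 0.000976370776337552
103.029495821704 16.194777321267267 -111.90665607228883 0.007307129207257389
```

```bash
cat >> h.py <<'E'
def onN(n,p,nn):
    a,v=ray(n,p); t=((LM-a)@N+(nn-20)/1000)/(v@N); d=(a+t*v-LM)*1000; return np.round([d@S,d@Y],1)
E
python3 - <<'E'
from h import *
print("tip",onN("scene",(446,186.5),20),onN("top",(389.4,165.2),20))
print("lipR0 outer",onN("scene",(425.5,240),37),onN("top",(386.2,202.4),37))
print("lipR now outer",onN("top",(389.2,175.3),37),"old-crop style")
from scipy.spatial.transform import Rotation as R
rel((.40,.02,.30),RT*R.from_rotvec([0,-.75,0]))
E
```

```text
tip [ 103.6 -116. ] [ 107.1 -113.1]
lipR0 outer [   5.8 -112.4] [   2.  -105.7]
lipR now outer [  91.8 -107.4] old-crop style
t 10.15 d mm [  54.9 -225.   -29.2] rot [ 0.01  -0.749 -0.007]
```

Emit:
move_arm(
  rows=[
    {"claw": 0,"dp": [10,-40,-40],"rot": [0,-0.1,0]},
    {"claw": 0,"dp": [20,-80,-50],"rot": [0,-0.25,0]},
    {"claw": 0,"dp": [30,-120,-50],"rot": [0,-0.4,0]},
    {"claw": 0,"dp": [40,-160,-40],"rot": [0,-0.55,0]},
    {"claw": 0,"dp": [50,-200,-30],"rot": [0,-0.7,0]},
    {"claw": 0,"dp": [55,-225,-30],"rot": [0,-0.75,0]},
    {"claw": 0,"dp": [55,-225,-30],"rot": [0,-0.75,0]},
  ],
)

```text
time: 11.02
ee_pos: [0.4012, 0.0251, 0.3013]
tcp_rot: [-0.139, 0.961, 0.23, 0.066]
wrist_force: [0.6, -0.4, -0.3]
width: 0.0003
```

Run:
```python
from prof import *
where()
b=manip.snapshot("scene")[:,:,::-1].copy(); cv2.imwrite("pics/s4.png",b)
f=lambda im,s:cv2.resize(im,None,fx=s,fy=s,interpolation=cv2.INTER_CUBIC)
cv2.imwrite("pics/i.png",f(b[165:230,395:480],8))
```

```text
t 11.025 snY 86.3 228.9 155.6 roterr [0.003 0.752 0.003] F [ 0.6 -0.4 -0.3] q [ 1.14 -0.28 -0.84  1.88 -0.52  1.5  -0.73]
```

View pics/i.png

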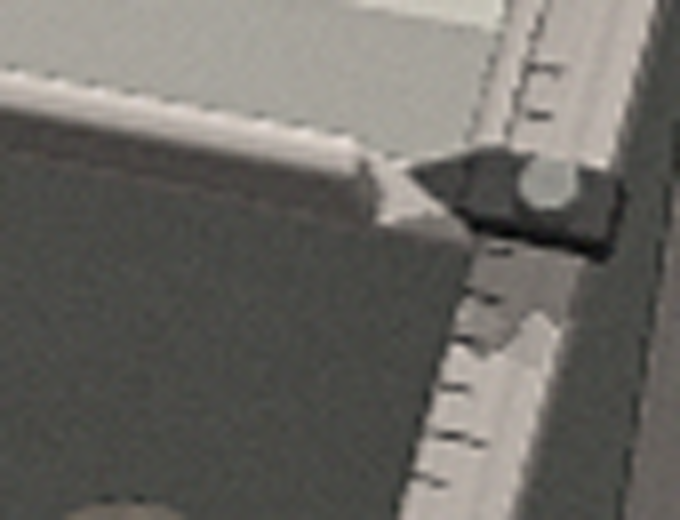

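Run:
```python
from h import *
c=lambda u,v:(395+(u+.5)/8-.5,165+(v+.5)/8-.5)
print("tip",onN("scene",c(412,173),20)); 
for n,u,v in((37,358,137),(37,355,172),(0,376,224)): print(n,onN("scene",c(u,v),n))
print([(( proj("scene",LM+s/1000*S+(n-20)/1000*N-.11*Y)[0]-[395,165]+.5)*8-.5).round(0) for s,n in((93.5,37),(103.5,37),(93.5,0),(103.5,20-20))])
from ik import *
q0=manip.read_state()["qpos"]
rel(P(20,120,-10))
```

```text
tip [ 104.2 -116. ]
37 [ 104.7 -107.2]
37 [  97.4 -108.7]
0 [  97.2 -107.3]
[array([356., 191.]), array([370., 145.]), array([384., 243.]), array([397., 199.])]
t 11.075 d mm [-11.3 200.1  87.3] rot [ 0.004  0.751 -0.   ]
```

Run:
```python
from prof import *
s=np.arange(-.012,.024,.001)
for f,o,r in(("scene0",0,0),("s4",.094,0)):
    im=cv2.imread(f"pics/{f}.png")
    print(f,[(round(1e3*(a+o)),int(v)) for a,v in zip(s,prof(im,"scene",s+o,np.arange(-.105,-.06,.002),.017))])
im=cv2.imread("pics/s4.png"); s=np.arange(.090,.118,.001)
for n in(20,):
  for y in(-.116,-.118,-.121): print(y,[(round(1e3*a),int(v)) for a,v in zip(s,prof(im,"scene",s,[y],0))])
```

```text
scene0 [(-12, 99), (-11, 94), (-10, 92), (-9, 94), (-8, 98), (-7, 93), (-6, 92), (-5, 90), (-4, 78), (-3, 68), (-2, 63), (-1, 62), (0, 62), (1, 63), (2, 72), (3, 96), (4, 126), (5, 148), (6, 155), (7, 162), (8, 174), (9, 184), (10, 191), (11, 184), (12, 162), (13, 153), (14, 155), (15, 156), (16, 156), (17, 156), (18, 156), (19, 154), (20, 153), (21, 152), (22, 151), (23, 151)]
s4 [(82, 72), (83, 72), (84, 72), (85, 73), (86, 76), (87, 75), (88, 70), (89, 68), (90, 69), (91, 70), (92, 69), (93, 68), (94, 71), (95, 82), (96, 105), (97, 133), (98, 157), (99, 168), (100, 175), (101, 188), (102, 199), (103, 201), (104, 184), (105, 162), (106, 159), (107, 161), (108, 162), (109, 162), (110, 163), (111, 163), (112, 163), (113, 163), (114, 162), (115, 162), (116, 163), (117, 162)]
-0.116 [(90, 71), (91, 82), (92, 100), (93, 125), (94, 147), (95, 165), (96, 179), (97, 173), (98, 172), (99, 176), (100, 177), (101, 178), (102, 157), (103, 128), (104, 99), (105, 103), (106, 136), (107, 152), (108, 168), (109, 167), (110, 166), (111, 164), (112, 164), (113, 164), (114, 162), (115, 160), (116, 161), (117, 163)]
-0.118 [(90, 71), (91, 75), (92, 93), (93, 110), (94, 123), (95, 148), (96, 177), (97, 176), (98, 174), (99, 177), (100, 173), (101, 152), (102, 114), (103, 69), (104, 62), (105, 66), (106, 95), (107, 124), (108, 156), (109, 170), (110, 165), (111, 163), (112, 162), (113, 163), (114, 163), (115, 162), (116, 162), (117, 163)]
-0.121 [(90, 77), (91, 84), (92, 94), (93, 108), (94, 113), (95, 115), (96, 134), (97, 150), (98, 170), (99, 162), (100, 120), (101, 88), (102, 69), (103, 67), (104, 68), (105, 65), (106, 68), (107, 77), (108, 110), (109, 156), (110, 163), (111, 168), (112, 165), (113, 163), (114, 163), (115, 163), (116, 165), (117, 163)]
```

Run:
```python
from h import *
rel(P(62,125,-20))
```

```text
t 11.075 d mm [ 15.  207.6  53.5] rot [ 0.004  0.751 -0.   ]
```

Emit:
move_arm(
  rows=[
    {"claw": 0,"dp": [0,50,-10],"rot": [0,0.1,0]},
    {"claw": 0,"dp": [0,100,-10],"rot": [0,0.25,0]},
    {"claw": 0,"dp": [0,150,0],"rot": [0,0.4,0]},
    {"claw": 0,"dp": [5,190,20],"rot": [0,0.55,0]},
    {"claw": 0,"dp": [10,205,40],"rot": [0,0.7,0]},
    {"claw": 0,"dp": [15,208,53],"rot": [0.004,0.75,0]},
    {"claw": 0,"dp": [15,208,53],"rot": [0.004,0.75,0]},
    {"claw": 0,"dp": [15,208,53],"rot": [0.004,0.75,0]},
  ],
)

```text
time: 12.08
ee_pos: [0.5121, -0.1343, 0.2038]
tcp_rot: [-0.215, 0.87, 0.16, 0.413]
wrist_force: [-0.0, -0.3, -0.6]
width: 0.0006
```

Run:
```python
from h import *
where(); rel(P(66,60,4)); rel(P(66,18.5,4));rel(P(86.5,18.5,4))
```

```text
t 12.075 snY 62.0 106.2 -22.0 roterr [ 0.003  0.002 -0.002] F [-0.  -0.3 -0.6] q [ 1.28  0.11 -0.57  2.13 -1.11  1.04  0.18]
t 12.075 d mm [ 1.3  0.6 71.2] rot [ 0.003  0.002 -0.002]
t 12.075 d mm [ -0.2  16.  109.7] rot [ 0.003  0.002 -0.002]
t 12.075 d mm [ 20.3  16.  110.4] rot [ 0.003  0.002 -0.002]
```

Emit:
move_arm(
  rows=[
    {"claw": 0,"dp": [1,0,35],"rot": [0,0,0]},
    {"claw": 0,"dp": [1,1,71],"rot": [0,0,0]},
    {"claw": 0,"dp": [0,9,92],"rot": [0,0,0]},
    {"claw": 0,"dp": [0,16,110],"rot": [0,0,0]},
    {"claw": 0,"dp": [8,16,110],"rot": [0,0,0]},
    {"claw": 0,"dp": [14,16,110],"rot": [0,0,0]},
    {"claw": 0,"dp": [17,16,110.4],"rot": [0,0,0]},
    {"claw": 0,"dp": [19,16,110.4],"rot": [0,0,0]},
    {"claw": 0,"dp": [20.3,16,110.4],"rot": [0,0,0]},
    {"claw": 0,"dp": [20.3,16,110.4],"rot": [0,0,0]},
  ],
)

```text
time: 13.32
ee_pos: [0.6031, -0.0898, 0.1528]
tcp_rot: [-0.215, 0.87, 0.16, 0.413]
wrist_force: [-4.4, -2.3, -0.5]
width: 0.0003
```

Run:
```python
from prof import *
where(); im=manip.snapshot("top")[:,:,::-1].copy()
print(travel(im,np.arange(.03,.10,.004)),travel(im,np.arange(-.1,.10,.004)))
```

```text
t 13.325 snY 85.8 -1.5 4.3 roterr [ 0.003  0.002 -0.002] F [-4.4 -2.3 -0.5] q [ 1.12  0.31 -0.65  2.07 -1.15  0.77  0.18]
[(np.float64(0.816143604384865), 96.5), (np.float64(0.8084483125296824), 96.0), (np.float64(0.8028964208325445), 97.0)] [(np.float64(0.7896957165423787), 96.5), (np.float64(0.7828969784486667), 96.0), (np.float64(0.7745662064875076), 97.0)]
```

Emit:
move_arm(
  rows=[
    {"claw": 0,"dp": [-5,0,0],"rot": [0,0,0]},
    {"claw": 0,"dp": [-10,0,0],"rot": [0,0,0]},
    {"claw": 0,"dp": [-12,0,-35],"rot": [0,0,0]},
    {"claw": 0,"dp": [-15,0,-80],"rot": [0,0,0]},
    {"claw": 0,"dp": [-25,0,-120],"rot": [0,0,0]},
    {"claw": 0,"dp": [-25,-45,-150],"rot": [0,-0.1,0]},
    {"claw": 0,"dp": [-15,-95,-170],"rot": [0,-0.25,0]},
    {"claw": 0,"dp": [0,-145,-170],"rot": [0,-0.4,0]},
    {"claw": 0,"dp": [10,-190,-160],"rot": [0,-0.55,0]},
    {"claw": 0,"dp": [20,-225,-150],"rot": [0,-0.7,0]},
  ],
)

```text
time: 14.62
ee_pos: [0.4149, 0.031, 0.3088]
tcp_rot: [-0.145, 0.96, 0.225, 0.088]
wrist_force: [0.4, -0.5, -0.5]
width: 0.0006
```

Run:
```python
from prof import *
where()
b=manip.snapshot("scene")[:,:,::-1].copy(); cv2.imwrite("pics/s5.png",b)
im=manip.snapshot("top")[:,:,::-1].copy(); cv2.imwrite("pics/t5.png",im)
print(travel(im,np.arange(-.1,.10,.004)))
s=np.arange(.09,.114,.001)
print([(round(1e3*a),int(v)) for a,v in zip(s,prof(b,"scene",s,np.arange(-.105,-.06,.002),.017))])
f=lambda im,s:cv2.resize(im,None,fx=s,fy=s,interpolation=cv2.INTER_CUBIC)
cv2.imwrite("pics/j.png",np.hstack([f(b[165:230,415:480],6),f(im[145:210,350:415],6)]))
```

```text
t 14.625 snY 101.5 222.6 158.8 roterr [ 0.004  0.706 -0.   ] F [ 0.4 -0.5 -0.5] q [ 1.2  -0.3  -0.88  1.87 -0.57  1.49 -0.71]
[(np.float64(0.7601532205117826), 96.0), (np.float64(0.7535310775142292), 96.5), (np.float64(0.744854104678594), 95.5)]
[(90, 74), (91, 69), (92, 68), (93, 70), (94, 69), (95, 69), (96, 69), (97, 72), (98, 85), (99, 109), (100, 137), (101, 159), (102, 169), (103, 177), (104, 190), (105, 200), (106, 199), (107, 179), (108, 160), (109, 159), (110, 162), (111, 162), (112, 162), (113, 162), (114, 162)]
```

View pics/j.png

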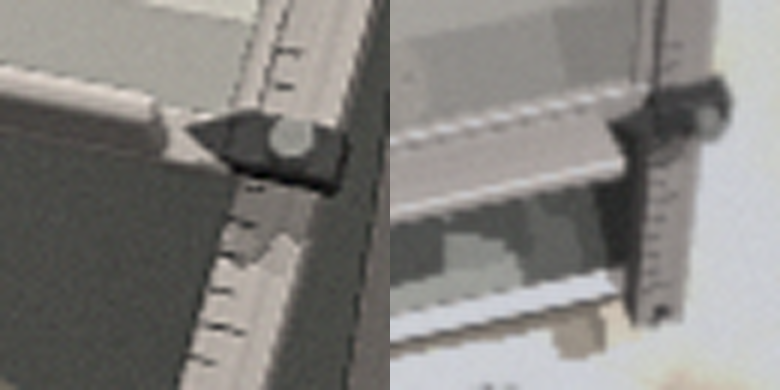

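Run:
```python
from prof import *
s=np.arange(-.012,.022,.001)
for f,o in(("top0",0),("t5",.096)):
    print(f,[(round(1e3*(a+o)),int(v)) for a,v in zip(s,prof(cv2.imread(f"pics/{f}.png"),"top",s+o,np.arange(-.10,.0,.002),.017))])
im=cv2.imread("pics/top0.png"); s=np.arange(.09,.125,.0015)
for y in(-.112,-.114,-.116,-.118,-.121): print(y,[(round(1e3*a,1),int(v)) for a,v in zip(s,prof(im,"top",s,[y],0))])
```

```text
top0 [(-12, 159), (-11, 153), (-10, 149), (-9, 146), (-8, 144), (-7, 143), (-6, 143), (-5, 143), (-4, 142), (-3, 140), (-2, 137), (-1, 133), (0, 130), (1, 131), (2, 133), (3, 138), (4, 144), (5, 151), (6, 159), (7, 167), (8, 172), (9, 173), (10, 170), (11, 165), (12, 160), (13, 157), (14, 155), (15, 154), (16, 154), (17, 153), (18, 153), (19, 152), (20, 151), (21, 151)]
t5 [(84, 83), (85, 81), (86, 80), (87, 79), (88, 78), (89, 78), (90, 77), (91, 77), (92, 78), (93, 80), (94, 83), (95, 87), (96, 96), (97, 109), (98, 124), (99, 138), (100, 149), (101, 160), (102, 170), (103, 180), (104, 187), (105, 187), (106, 182), (107, 175), (108, 169), (109, 166), (110, 164), (111, 164), (112, 164), (113, 164), (114, 163), (115, 161), (116, 160), (117, 159)]
-0.112 [(np.float64(90.0), 110), (np.float64(91.5), 107), (np.float64(93.0), 104), (np.float64(94.5), 102), (np.float64(96.0), 101), (np.float64(97.5), 102), (np.float64(99.0), 101), (np.float64(100.5), 99), (np.float64(102.0), 96), (np.float64(103.5), 90), (np.float64(105.0), 83), (np.float64(106.5), 76), (np.float64(108.0), 70), (np.float64
[... 1994 characters left out ...]
.float64(120.0), 97), (np.float64(121.5), 102), (np.float64(123.0), 112), (np.float64(124.5), 124)]
-0.121 [(np.float64(90.0), 68), (np.float64(91.5), 67), (np.float64(93.0), 66), (np.float64(94.5), 67), (np.float64(96.0), 69), (np.float64(97.5), 67), (np.float64(99.0), 65), (np.float64(100.5), 62), (np.float64(102.0), 60), (np.float64(103.5), 58), (np.float64(105.0), 58), (np.float64(106.5), 59), (np.float64(108.0), 61), (np.float64(109.5), 61), (np.float64(111.0), 60), (np.float64(112.5), 56), (np.float64(114.0), 51), (np.float64(115.5), 47), (np.float64(117.0), 44), (np.float64(118.5), 47), (np.float64(120.0), 56), (np.float64(121.5), 64), (np.float64(123.0), 73), (np.float64(124.5), 80)]
```

The hand is clear and nothing hides the lip. In the left panel the lip's end face is around (163,130) and the pointer tip at (187,128). The lip measures about 1 mm low, so I'll give it one small nudge.

Run:
```python
from h import *
rel(P(62,125,-20))
```

```text
t 14.725 d mm [-10.4 212.7  57.3] rot [-0.002  0.706  0.009]
```

Emit:
move_arm(
  rows=[
    {"claw": 0,"dp": [-8,50,-10],"rot": [0,0.1,0]},
    {"claw": 0,"dp": [-15,100,-10],"rot": [0,0.25,0]},
    {"claw": 0,"dp": [-15,150,0],"rot": [0,0.4,0]},
    {"claw": 0,"dp": [-12,190,20],"rot": [0,0.55,0]},
    {"claw": 0,"dp": [-10,208,42],"rot": [0,0.67,0.005]},
    {"claw": 0,"dp": [-10,213,57],"rot": [-0.002,0.706,0.009]},
    {"claw": 0,"dp": [-10,213,57],"rot": [-0.002,0.706,0.009]},
    {"claw": 0,"dp": [-10,213,57],"rot": [-0.002,0.706,0.009]},
  ],
)

```text
time: 15.72
ee_pos: [0.5101, -0.1388, 0.2014]
tcp_rot: [-0.215, 0.87, 0.156, 0.415]
wrist_force: [-0.4, -0.2, -0.4]
width: 0.0003
```

Run:
```python
from h import *
where(); rel(P(66,60,4)); rel(P(66,18.5,4));rel(P(87,18.5,4))
```

```text
t 15.725 snY 58.5 106.8 -26.0 roterr [ 0.007 -0.004 -0.008] F [-0.4 -0.2 -0.4] q [ 1.32  0.12 -0.6   2.13 -1.1   1.04  0.18]
t 15.725 d mm [ 4.3 -3.3 73.4] rot [ 0.007 -0.004 -0.008]
t 15.725 d mm [  2.7  12.  111.9] rot [ 0.007 -0.004 -0.008]
t 15.725 d mm [ 23.7  11.8 112.9] rot [ 0.007 -0.004 -0.008]
```

Emit:
move_arm(
  rows=[
    {"claw": 0,"dp": [4,-2,35],"rot": [0.007,-0.004,-0.008]},
    {"claw": 0,"dp": [4,-3,73],"rot": [0.007,-0.004,-0.008]},
    {"claw": 0,"dp": [3,5,93],"rot": [0.007,-0.004,-0.008]},
    {"claw": 0,"dp": [3,12,112],"rot": [0.007,-0.004,-0.008]},
    {"claw": 0,"dp": [11,12,112],"rot": [0.007,-0.004,-0.008]},
    {"claw": 0,"dp": [17,12,112.5],"rot": [0.007,-0.004,-0.008]},
    {"claw": 0,"dp": [20,12,112.9],"rot": [0.007,-0.004,-0.008]},
    {"claw": 0,"dp": [22,12,112.9],"rot": [0.007,-0.004,-0.008]},
    {"claw": 0,"dp": [23,12,112.9],"rot": [0.007,-0.004,-0.008]},
    {"claw": 0,"dp": [23.7,12,112.9],"rot": [0.007,-0.004,-0.008]},
  ],
)

```text
time: 16.98
ee_pos: [0.6033, -0.0901, 0.1525]
tcp_rot: [-0.216, 0.87, 0.161, 0.414]
wrist_force: [-1.7, -1.2, -0.4]
width: 0.0006
```

Run:
```python
from prof import *
where(); im=manip.snapshot("top")[:,:,::-1].copy()
print(travel(im,np.arange(-.1,.10,.004)))
where()
```

```text
t 16.975 snY 85.8 -1.8 3.9 roterr [-0.    -0.    -0.002] F [-1.7 -1.2 -0.4] q [ 1.15  0.32 -0.68  2.07 -1.14  0.76  0.18]
[(np.float64(0.7612944142985631), 96.0), (np.float64(0.7544656464304874), 96.5), (np.float64(0.7461846402488455), 95.5)]
t 17.025 snY 85.7 -1.9 3.9 roterr [-0.    -0.    -0.002] F [-1.2  0.1  0.1] q [ 1.15  0.32 -0.68  2.07 -1.14  0.76  0.18]
```

Emit:
move_arm(
  rows=[
    {"claw": 0,"dp": [1,0,0],"rot": [0,0,0]},
    {"claw": 0,"dp": [1.6,0,0],"rot": [0,0,0]},
    {"claw": 0,"dp": [1.6,0,0],"rot": [0,0,0]},
    {"claw": 0,"dp": [1.6,0,0],"rot": [0,0,0]},
  ],
)

```text
time: 17.52
ee_pos: [0.6045, -0.0898, 0.1539]
tcp_rot: [-0.216, 0.87, 0.161, 0.414]
wrist_force: [-4.2, -1.2, -1.6]
width: 0.0002
```

Run:
```python
from prof import *
where(); im=manip.snapshot("top")[:,:,::-1].copy()
print(travel(im,np.arange(-.1,.10,.004)))
```

```text
t 17.525 snY 87.6 -1.9 4.0 roterr [-0.    -0.    -0.002] F [-4.2 -1.2 -1.6] q [ 1.14  0.32 -0.68  2.07 -1.14  0.76  0.17]
[(np.float64(0.7697788034319327), 98.0), (np.float64(0.7623451421518993), 97.5), (np.float64(0.7549116859395871), 98.5)]
```

Emit:
move_arm(
  rows=[
    {"claw": 0,"dp": [-5,0,0],"rot": [0,0,0]},
    {"claw": 0,"dp": [-10,0,0],"rot": [0,0,0]},
    {"claw": 0,"dp": [-12,0,-35],"rot": [0,0,0]},
    {"claw": 0,"dp": [-15,0,-80],"rot": [0,0,0]},
    {"claw": 0,"dp": [-25,0,-120],"rot": [0,0,0]},
    {"claw": 0,"dp": [-25,-45,-150],"rot": [0,-0.1,0]},
    {"claw": 0,"dp": [-15,-95,-170],"rot": [0,-0.25,0]},
    {"claw": 0,"dp": [0,-145,-170],"rot": [0,-0.4,0]},
    {"claw": 0,"dp": [10,-190,-160],"rot": [0,-0.55,0]},
    {"claw": 0,"dp": [20,-225,-150],"rot": [0,-0.7,0]},
  ],
)

```text
time: 18.82
ee_pos: [0.4157, 0.0299, 0.3099]
tcp_rot: [-0.146, 0.959, 0.226, 0.089]
wrist_force: [1.1, -1.2, -0.9]
width: -0.0
```

Run:
```python
from prof import *
where()
b=manip.snapshot("scene")[:,:,::-1].copy(); im=manip.snapshot("top")[:,:,::-1].copy()
print(travel(im,np.arange(-.1,.10,.004)))
s=np.arange(.094,.114,.001)
print([(round(1e3*a),int(v)) for a,v in zip(s,prof(b,"scene",s,np.arange(-.105,-.06,.002),.017))])
s=np.arange(.096,.112,.001)
print([(round(1e3*a),int(v)) for a,v in zip(s,prof(b,"scene",s,[-.118],0))])
f=lambda im,s:cv2.resize(im,None,fx=s,fy=s,interpolation=cv2.INTER_CUBIC)
cv2.imwrite("pics/k.png",np.hstack([f(b[165:230,415:480],6),cv2.resize(im[100:300,170:430],(507,390))]))
```

```text
t 18.825 snY 102.6 222.9 157.6 roterr [0.002 0.704 0.001] F [ 1.1 -1.2 -0.9] q [ 1.25 -0.31 -0.91  1.87 -0.59  1.5  -0.69]
[(np.float64(0.7622579331518547), 98.0), (np.float64(0.7540057262684242), 97.5), (np.float64(0.7483034567502794), 98.5)]
[(94, 68), (95, 69), (96, 70), (97, 69), (98, 69), (99, 73), (100, 88), (101, 113), (102, 141), (103, 161), (104, 170), (105, 179), (106, 192), (107, 200), (108, 197), (109, 175), (110, 159), (111, 160), (112, 162), (113, 162), (114, 162)]
[(96, 87), (97, 131), (98, 175), (99, 179), (100, 175), (101, 151), (102, 113), (103, 73), (104, 65), (105, 65), (106, 97), (107, 131), (108, 170), (109, 191), (110, 193), (111, 175)]
```

View pics/k.png

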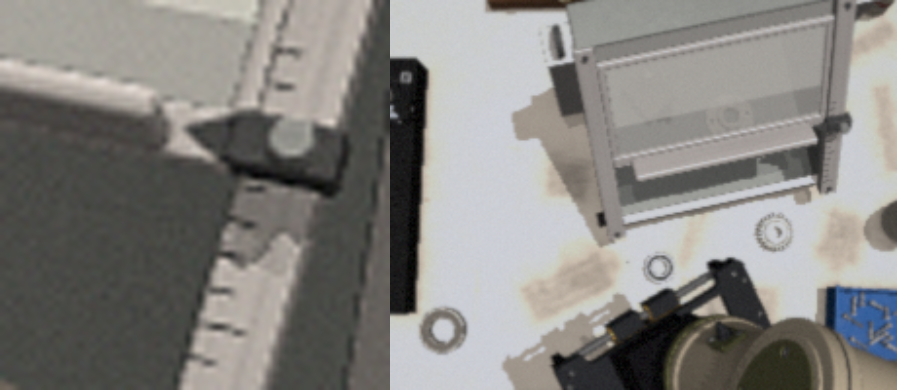

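```bash
python3 -c "
from cell import manip
print(manip.hand_in())"
```

```text
the job is handed in; nothing more can be done
None
```

The window is pushed up until the lip is level with the clip's pointer, to within about 1–3 mm by my measurements. I handed the job in with the hand drawn back about 0.2 m and the wrist force back to noise (under 2 N). The robot's clock was just under 19 s.

I pushed only with the shut fingertips from beneath the lip. The hand came in at an angle because the straight approach ran into the arm's joint limits. It took one long push to just short of the pointer, then two small nudges, drawing back each time to look.

**Last checks:**
- **Travel:** the window has slid about 97.8 mm. My estimates of the pointer's position ran from 96.6 to 99.3 mm.
- **Level with the pointer:** the two cameras disagree. The scene camera puts the lip about 1 mm above the pointer. The top camera puts it roughly 3 mm below, but it measures this height less well. I settled between the two.
- **Holding:** the window showed the same reading before and after the hand was drawn back.
- **Loose parts and clip:** the clip, bearing, gear and ring gauge looked undisturbed in the last top view. I judged this by eye and did not measure it.

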